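Hold the guard plate against the power unit for its screws

ROBOT

A 7-joint arm with a two-finger parallel gripper is mounted at the origin on a cart in front of the work surface, level with it; the furniture and walls round the work are solid. World frame = base frame: x ahead of the robot, y to its left, z up, the work surface at z = 0. Lengths are in m, angles in rad, forces in N, time in s.
With the tool pointing down it reaches from about 0.425 to 0.925 m from the base axis. Payload 6.8 kg.
Tool frame: the origin (TCP) lies at the very end of the fingers, on their centre line; the grasp point (between the pads) lies 19 mm behind it; z points along the fingers, x is the direction in which the jaws open and shut, and the axes are right-handed (so a half turn about z gives the same grasp; the last joint's range is limited). The gripper opens to 85 mm and grips with 20 to 120 N. Pads are 22 mm wide; open, the fingers measure 114 mm over their backs; the gripper's body (76 mm by 85 mm) begins 54 mm behind the grasp point. The pads swing forward as they close: fully open they stand 13 mm farther back than shut.
Start: joints at [-1.217, 0.477, 0.022, 1.555, -0.011, 1.109, -0.083], TCP at [0.301, 0.604, 0.231] pointing down, gripper open.
Joint ranges: [-2.96, 2.96], [-0.34, 2.1], [-1.41, 1.46], [0.24, 2.44], [-1.37, 4.51], [0.17, 1.92], [-2.96, 2.96]. Speed limits (rad/s): [2.39, 2.39, 3.14, 3.14, 3.14, 3.14, 3.14].

INTERFACE

Orientations are given as a unit quaternion [x, y, z, w].
In Python, from rig import arm gives the robot as it stands.
- The arm moves only by the shell command python3 -m crank 'ROWS' [OPENING] [FORCE]. ROWS is JSON, a list of rows, each a list of 6 numbers: the shift along the world's x, y, z in m, then the turn, a rotation vector about the world's x, y, z in rad. A call has 1 to 5 rows; each row shifts and turns the commanded pose from where the row before left it; what a row does not reach is not made up. A row lasts 1/8 s, in which the tool goes at most 62.5 mm and 10.7 degrees, less where a joint would pass 70% of its speed; a pose out of reach is approached as far as the arm can. A call with a gripper value outside its range is refused whole. OPENING is the closure, from 0 (fully open) to 1 (shut), set as the call begins (- or left out, the last holds). The fingers move at their own pace and stop on an object; FORCE is the grip in N (left out, the last holds). Time passes only in rows, so rows that do not move let the fingers close. It gives the time, the measured TCP pose, the force and the opening at its end, in the units of the state.
- arm.get_state(): the state, without advancing time (a new reading comes with each control period).
- arm.capture(name): name is "scene" or "top"; returns a dict with "img" (420x560x3 uint8, red, green, blue), "fx", "fy", "cx", "cy" (pixels), "position" and "orientation" of the camera in the world. Camera axes: x right, y up, looking along -z (the intrinsics and any distortion apply to the point x, -y, -z); pixel columns grow to the right and rows downward; lengths in m; the calibration is good to about 2 mm. A picture is of the moment at which its call begins. There is no depth.
- arm.job_done(): hands the job in, once; it reports no verdict.
The state is a dict: "t": time; "qpos": joint angles; "qd": joint speeds; "joint_torque": joint torques, N m; "eef_pos": TCP position; "orientation": TCP orientation; "contact_force": force on the tool from outside, world axes, zero at the start; "ft_torque": the same for the moment, N m; "opening": finger opening in m.
Only numpy, scipy, OpenCV 4.12 (cv2) and the standard library are available. Lean on these libraries where they do the work, as an engineer would, in place of code of your own. Each camera call takes 0.05 s, during which the arm holds its last target.

TASK

Take the flat metal guard plate out of the sloping rest, stand it upright on the trolley top on its lower long edge (the one near the screw holes), centred in front of the power unit, and press it squarely against the unit's spring-mounted front panel with a steady push of about 10 N, never shoving hard, so that a colleague can put the two screws in. Finish while still holding it pressed there, with its lower edge on the trolley top, and leave the things round about where they are.

Things in the scene. Friction and masses are not known exactly. Their poses are not given: they have to be found in the camera images.
- plate_mid (a point): centre of the guard plate: flat aluminium, 8 mm thick (x = face normal), 120 wide (y), 100 tall (z = up, away from the edge near its two dark screw holes), 0.25 kg. At the start it reclines in plate_rest, its upper edge leaning 25 degrees from vertical towards the rest's front (robot) side; the rest covers only the lower 50 mm of its underside, so the upper half is free on both faces
- plate_foot (a point): middle of the guard plate's lower edge (the edge near the screw holes), mid-thickness, 50 mm below plate_mid along the plate's z; same axes
- plate_rest: small fixed steel easel, foot 105 x 100 mm, about 70 mm high, that carries the guard plate at the start; origin under the centre of its foot (about), x = away from its front. It does not move
- power_unit: fixed grey box 70 mm deep (x), 140 wide (y), 58 high, with a white spring-mounted panel standing out from its front. Origin: centre of its underside, on the trolley top; x points from its front to its back (the direction in which the plate is pressed), y to its left, z up
- panel_face (a point): centre of the outer face of the white spring-mounted panel (76 mm wide, 44 high; upper edge 56 mm above the trolley top), 34 mm up and 65 mm in front of the power unit's origin when not pressed; axes as the power unit's; moves in with the panel
- front_panel (a joint): how far the white panel is pushed in, m: 0 = free, 0.024 = end of its travel. Plain spring of 0.8 N per mm without preload, so 10 N pushes it in 12.5 mm. Nothing but the panel touches the plate in this travel
- timer: white timer 62x62x21 mm, lying loose; leave it alone; origin under its centre
- contra_angle: slim metal handpiece 114x26x17 mm, lying loose; leave it alone; origin under its centre
- gauze_packet: flat packet 86x85x19 mm, lying loose; leave it alone; origin under its centre
- dappen_dish: small glass dish 33 mm across, 26 mm high, lying loose; leave it alone; origin under its centre
- suture_box: small carton 29x78x59 mm, lying loose; leave it alone; origin under its centre
- bur_block: blue block with clear lid 46x62x34 mm, lying loose; leave it alone; origin under its centre

How it is judged:
By the outcome, as a careful person would: the job done as asked, in the order asked, and still so for the second after the job is handed in, while the arm keeps its last pose, push and grip.
It also fails if it takes over 48 s, if anything falls off the work surface, if the arm or the gripper's body presses on something with over 40 N, if the wrist force passes 120 N, or if a joint passes its speed limit or range.

## Working session

There is one attempt and no reset: what is moved stays moved. The work goes in short steps, Python scripts to look and compute and a shell command to move; the robot and the scene stay as the last step left them, time stands still between calls to the robot, and variables do not carry over. Pictures are saved under pics/ and viewed, and the job is handed in when it is done.

```bash
ls; mkdir -p pics; python3 - <<'E'
from rig import arm
import cv2,json
s=arm.get_state();print(s)
for n in("scene","top"):
    c=arm.capture(n);cv2.imwrite(f"pics/{n}0.png",c["img"][:,:,::-1]);print(n,{k:v for k,v in c.items() if k!="img"})
E
```

```text
pics
{'t': 0.0, 'qpos': array([-1.21708812,  0.47778815,  0.02234286,  1.55645676, -0.0115024 ,
        1.10929277, -0.08311176]), 'qd': array([ 0.00060295,  0.00029767,  0.00041014, -0.00143506, -0.00033334,
        0.0002391 ,  0.00107752]), 'joint_torque': array([-5.51400117e-04, -5.96452117e+01,  1.60792306e+00, -2.81198001e+01,
        1.25671917e-02,  9.49886598e-03, -9.33218388e-06]), 'eef_pos': array([0.30050861, 0.60375471, 0.23033155]), 'orientation': array([ 8.50165020e-01,  5.26515539e-01, -7.34887678e-04,  5.33996273e-04]), 'contact_force': array([ 0.36074189,  0.18912781, -0.48777479]), 'ft_torque': array([-0.06372596, -0.01337106,  0.00208965]), 'opening': 0.08559405375622876}
scene {'fx': 383.19788739202573, 'fy': 383.19788739202573, 'cx': 278.35385382963364, 'cy': 204.73080631165323, 'position': array([0.05353231, 0.34524345, 0.64098403]), 'orientation': array([-0.19286837,  0.35875288,  0.80165696, -0.43754346])}
top {'fx': 420.36288734697445, 'fy': 420.36288734697445, 'cx': 290.51223339819467, 'cy': 210.59332566891183, 'position': array([ 0.4559632 , -0.01191853,  0.9162633 ]), 'orientation': array([-0.05739648,  0.04844744,  0.71072483, -0.69944886])}
```

View pics/scene0.png

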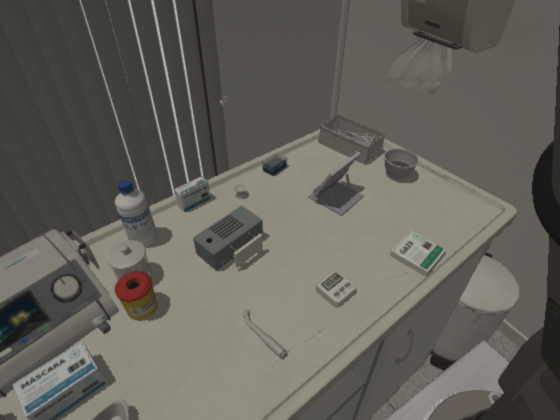

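View pics/top0.png

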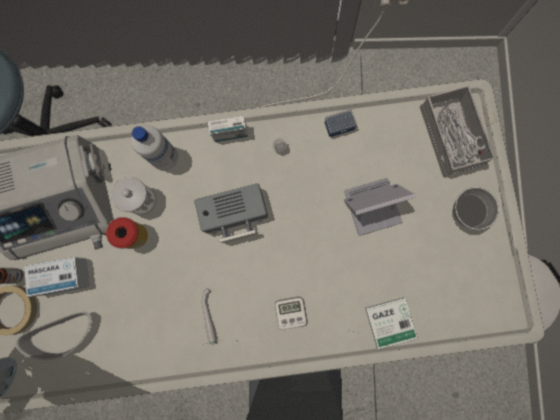

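```bash
python3 - <<'E'
import cv2
a=cv2.imread("pics/top0.png");b=cv2.imread("pics/scene0.png")
def crop(i,x,y,w,h,k,n): cv2.imwrite(n,cv2.convertScaleAbs(cv2.resize(i[y:y+h,x:x+w],None,fx=k,fy=k,interpolation=cv2.INTER_CUBIC),alpha=1.5))
crop(a,330,165,100,75,8,"pics/t_plate.png");crop(a,185,170,100,75,8,"pics/t_unit.png")
crop(b,295,140,100,75,8,"pics/s_plate.png");crop(b,185,200,100,75,8,"pics/s_unit.png")
E
```

```text
(no output)
```

View pics/t_plate.png

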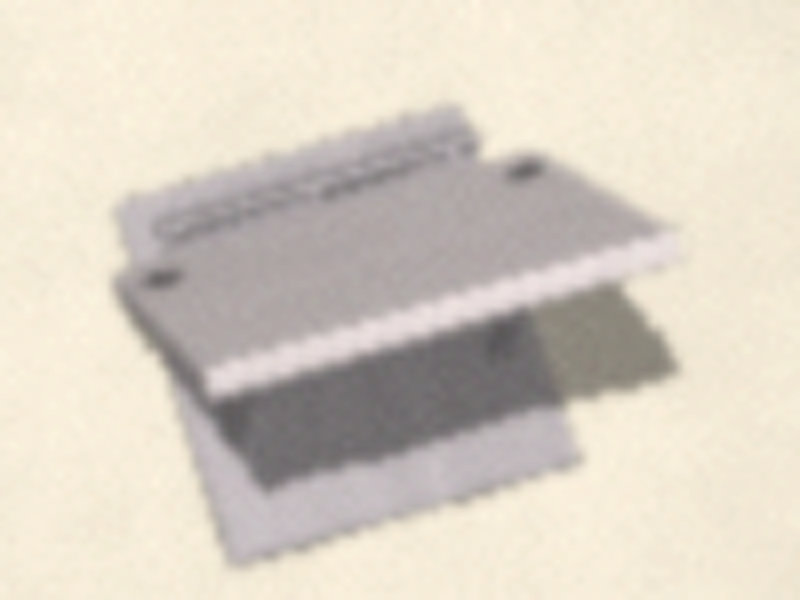

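View pics/t_unit.png

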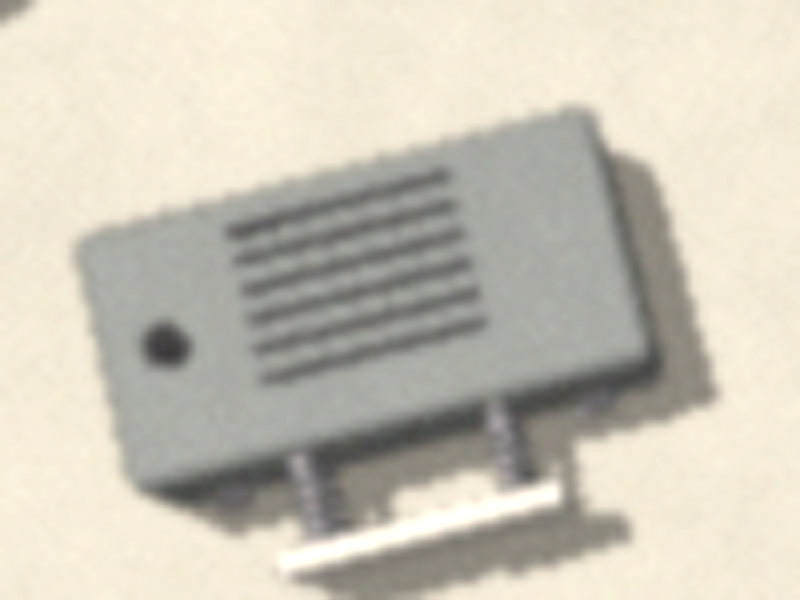

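View pics/s_plate.png

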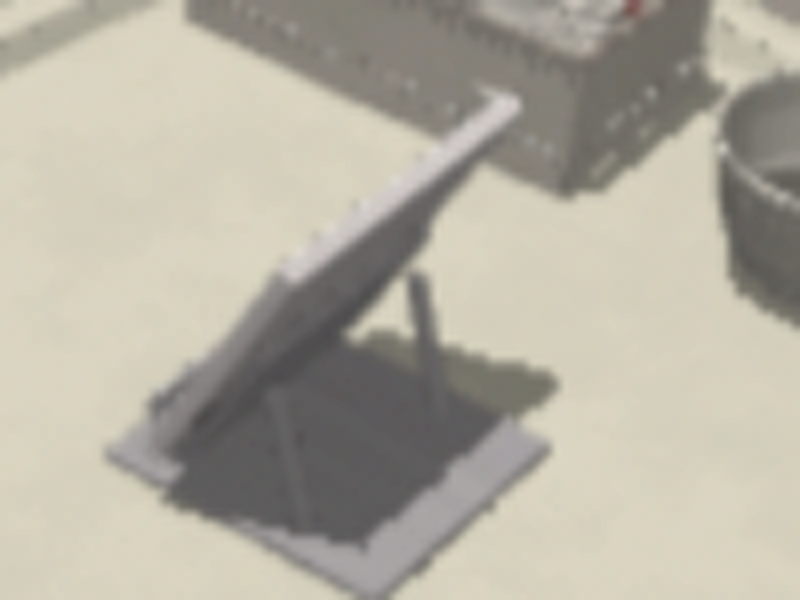

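View pics/s_unit.png

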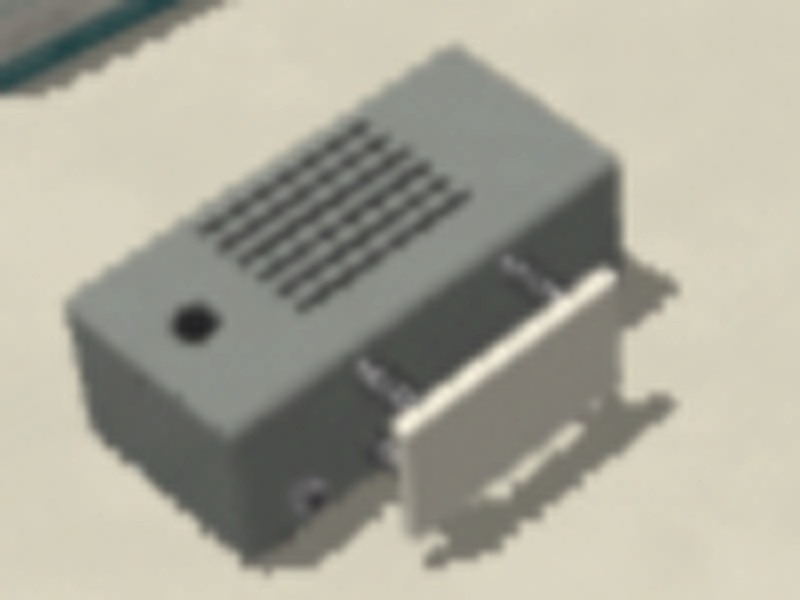

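```bash
cat > h.py <<'E'
import numpy as np,cv2
from scipy.spatial.transform import Rotation as R
from scipy.optimize import least_squares
def ray(c,u,v):
    d=np.array([(u-c["cx"])/c["fx"],-(v-c["cy"])/c["fy"],-1.0]); d=R.from_quat(c["orientation"]).apply(d)
    return np.array(c["position"]),d/np.linalg.norm(d)
def tri(r1,r2):
    (p,d),(q,e)=r1,r2
    s=np.linalg.lstsq(np.c_[d,-e],q-p,rcond=None)[0]
    a,b=p+s[0]*d,q+s[1]*e
    return (a+b)/2,np.linalg.norm(a-b)
def onz(r,z): p,d=r; return p+d*(z-p[2])/d[2]
def proj(c,X):
    q=R.from_quat(c["orientation"]).inv().apply(np.array(X)-c["position"])
    return np.array([c["cx"]+c["fx"]*q[0]/-q[2],c["cy"]-c["fy"]*q[1]/-q[2]])
def crop2src(p,x0,y0,k=8): return ((p[0]+.5)/k-.5+x0,(p[1]+.5)/k-.5+y0)
def sub(img,pt,w=3):
    g=cv2.cvtColor(img,cv2.COLOR_RGB2GRAY)
    q=cv2.cornerSubPix(g,np.array([[pt]],np.float32),(w,w),(-1,-1),(3,50,.01))
    return q[0,0]
E
cat > m1.py <<'E'
from h import *; from rig import arm
T=arm.capture("top");S=arm.capture("scene")
L={"P1":((208,397),(290,283)),"P2":((680,262),(520,108)),"P1b":((205,370),(278,265)),
"U1":((80,240),(65,305)),"U2":((590,110),(455,45)),"U3":((655,365),(618,160)),"U4":((140,490),(235,435)),
"N1":((283,575),(400,430)),"N2":((560,500),(615,275))}
X={}
for k,(a,b) in L.items():
    pl=k[0]=="P"
    a=crop2src(a,*((330,165) if pl else (185,170)));b=crop2src(b,*((295,140) if pl else (185,200)))
    x,g=tri(ray(T,*a),ray(S,*b)); X[k]=x
    a2,b2=sub(T["img"],a),sub(S["img"],b)
    x2,g2=tri(ray(T,*a2),ray(S,*b2))
    print(k,np.round(a,1),a2.round(1),np.round(b,1),b2.round(1),(x*1e3).round(1),round(g*1e3,1),"| sub",(x2*1e3).round(1),round(g2*1e3,1))
n=lambda a,b:(np.linalg.norm(X[a]-X[b])*1e3).round(1)
ang=lambda a,b:np.degrees(np.arctan2(*(X[a]-X[b])[[1,0]])).round(2)
print(n("P1","P2"),n("U1","U2"),n("U2","U3"),n("U3","U4"),n("U1","U4"),n("N1","N2"))
print(ang("P1","P2"),ang("U1","U2"),ang("U4","U3"),ang("N1","N2"),ang("U2","U3"),ang("U1","U4"))
print("rest foot corners z~3mm:")
for p in((120,210),(470,110),(580,460),(240,562)):print((onz(ray(T,*crop2src(p,330,165)),.003)*1e3).round(1))
print("holes/lower corner rays"); 
u=X["P2"]-X["P1"];u/=np.linalg.norm(u)
y=-u; y[2]=0;y/=np.linalg.norm(y); fx=np.cross(y,[0,0,1]) # forward
a=np.radians(25); zc=-np.sin(a)*fx+np.array([0,0,np.cos(a)]); nx=np.cross(y,zc)
for nm,p in(("h1",(160,277)),("h2",(525,170)),("c3",(115,278)),("c4",(535,152))):
    o,d=ray(T,*crop2src(p,330,165)); o0=X["P1"]+0.008*nx
    x=o+d*((o0-o)@nx)/(d@nx); print(nm,(x*1e3).round(1),"from P1: y",((x-o0)@y*1e3).round(1),"z",((x-o0)@zc*1e3).round(1))
print("fx",fx,"nx",nx,"zc",zc)
m=(X["P1"]+X["P2"])/2+nx*.004; print("top edge mid",m,"mid",m-zc*.05,"foot",m-.1*zc)
E
python3 m1.py
```

```text
P1 [355.6 214.2] [353.2 214.2] [330.8 174.9] [332.4 174.6] [ 567.1 -128.8  113.6] 2.9 | sub [ 564.2 -126.1  118.1] 9.9
P2 [414.6 197.3] [414.6 197.3] [359.6 153.1] [359.9 152.4] [ 598.5 -243.8  112.6] 2.1 | sub [ 597.9 -243.3  115.1] 2.8
P1b [355.2 210.8] [355.2 210.8] [329.3 172.7] [329.1 174.6] [ 573.  -128.3  116.5] 3.8 | sub [ 573.9 -129.2  110.3] 3.9
U1 [194.6 199.6] [193.4 200.2] [192.7 237.7] [192.3 237.9] [611.8 196.4  54.5] 3.7 | sub [609.9 198.   56.5] 4.3
U2 [258.3 183.3] [258.3 182.9] [241.4 205.2] [241.2 204.9] [643.4  63.   57. ] 3.6 | sub [644.4  63.   57.2] 3.6
U3 [266.4 215.2] [266.3 213. ] [261.8 219.6] [262.2 220. ] [576.7  47.5  57.6] 0.9 | sub [580.8  46.5  52.7] 4.9
U4 [202.1 230.8] [201.6 230.9] [213.9 253.9] [213.6 254.1] [545.7 179.2  56.6] 3.8 | sub [545.4 180.1  56.9] 3.8
N1 [219.9 241.4] [220.3 241.3] [234.6 253.3] [233.3 253.5] [523.9 143.   56.9] 1.4 | sub [525.2 143.8  55.1] 1.2
N2 [254.6 232.1] [255.9 230.2] [261.4 233.9] [262.7 232.3] [541.3  71.1  57.1] 3.5 | sub [544.5  67.3  57.5] 5.7
119.2 137.2 68.6 135.3 68.3 74.0
105.29 103.34 103.21 103.64 13.06 14.64
rest foot corners z~3mm:
[ 636.1 -121.4    3. ]
[ 662.6 -219.1    3. ]
[ 564.5 -244.2    3. ]
[ 538.1 -150.6    3. ]
holes/lower corner rays
h1 [ 610.2 -126.6   42.2] from P1: y -9.3 z -82.6
h2 [ 637.5 -224.2   41. ] from P1: y -110.6 z -83.9
c3 [ 611.8 -115.9   32.8] from P1: y 0.7 z -92.9
c4 [ 644.8 -230.1   29.1] from P1: y -118.2 z -97.0
fx [ 0.9645849   0.26377256 -0.        ] nx [0.87421081 0.23905912 0.42261826] zc [-0.4076512  -0.1114751   0.90630779]
top edge mid [ 0.58631769 -0.1853448   0.11483027] mid [ 0.60670025 -0.17977104  0.06951488] foot [ 0.62708281 -0.17419729  0.02419949]
```

```bash
cat > tgt.py <<'E'
from h import *
def rv(q,xa,za):
    xa=np.array(xa)/np.linalg.norm(xa);za=np.array(za)/np.linalg.norm(za)
    xa=xa-za*(xa@za);xa/=np.linalg.norm(xa)
    t=R.from_matrix(np.c_[xa,np.cross(za,xa),za]);return (t*R.from_quat(q).inv()).as_rotvec()
E
python3 - <<'E'
from tgt import *; from rig import arm
s=arm.get_state()
nx=np.array([.8742,.2391,.4226]);zc=np.array([-.4077,-.1115,.9063])
r=rv(s["orientation"],nx,-zc);print(r,np.linalg.norm(r),r/8)
p=np.array([.5863,-.1853,.1148])-.035*zc
pre=p+.12*zc;print(s["t"],pre,pre-s["eef_pos"],(pre-s["eef_pos"])/15)
E
```

```text
[ 0.28613941 -0.34799658 -0.82821701] 0.9428259628471725 [ 0.03576743 -0.04349957 -0.10352713]
0.2 [ 0.5516455 -0.1947775  0.1918355] [ 0.25104424 -0.79874731 -0.03886508] [ 0.01673628 -0.05324982 -0.00259101]
```

```bash
python3 -m crank '[[0.017,-0.053,0.006,0,0,0],[0.017,-0.053,0.006,0,0,0],[0.017,-0.053,0.006,0,0,0],[0.017,-0.053,0,0,0,0],[0.017,-0.053,0,0,0,0]]' 0; python3 -m crank '[[0.017,-0.053,0,0.0358,-0.0435,-0.1035],[0.017,-0.053,0,0.0358,-0.0435,-0.1035],[0.017,-0.053,0,0.0358,-0.0435,-0.1035],[0.017,-0.053,0,0.0358,-0.0435,-0.1035],[0.017,-0.053,0,0.0358,-0.0435,-0.1035]]'; python3 -m crank '[[0.017,-0.053,0,0.0358,-0.0435,-0.1035],[0.017,-0.053,0,0.0358,-0.0435,-0.1035],[0.017,-0.053,0,0.0358,-0.0435,-0.1035],[0.015,-0.053,0,0,0,0],[0.015,-0.053,0,0,0,0]]'
python3 - <<'E'
from tgt import *; from rig import arm
s=arm.get_state();print(s["eef_pos"],s["qpos"])
print(rv(s["orientation"],[.8742,.2391,.4226],[.4077,.1115,-.9063]), np.array([.5516,-.1948,.1918])-s["eef_pos"])
E
```

```text
t: 0.82
eef_pos: [0.3862, 0.3375, 0.2494]
orientation: [0.85, 0.526, 0.0, -0.0]
contact_force: [0.9, 0.3, 0.6]
opening: 0.0851
t: 1.45
eef_pos: [0.471, 0.0724, 0.2496]
orientation: [0.948, 0.285, 0.139, -0.019]
contact_force: [1.4, 0.9, 0.1]
opening: 0.0853
t: 2.08
eef_pos: [0.5521, -0.192, 0.2497]
orientation: [0.967, 0.13, 0.216, -0.029]
contact_force: [0.0, -0.3, -0.3]
opening: 0.0856
[ 0.55210386 -0.1919742   0.24966156] [-0.25276745  0.18390158  0.71151869  2.06426638 -0.64984002  0.69207305
  1.15562248]
[-0.00103933  0.00250301 -0.0011049 ] [-0.00050386 -0.0028258  -0.05786156]
```

```bash
python3 -m crank '[[0,-0.001,-0.02,0,0,0],[0,-0.002,-0.02,0,0,0],[0,0,-0.018,0,0,0]]'
python3 - <<'E'
from h import *; from rig import arm
s=arm.get_state();print(s["eef_pos"],s["contact_force"])
o=[]
for n,(x,y) in(("top",(310,140)),("scene",(275,70))):
    c=arm.capture(n);i=c["img"][:,:,::-1]
    w=cv2.resize(i[y:y+130,x:x+130],None,fx=3,fy=3,interpolation=cv2.INTER_CUBIC);o.append(cv2.convertScaleAbs(w,alpha=1.5))
cv2.imwrite("pics/pre.png",np.hstack(o))
E
```

```text
t: 2.45
eef_pos: [0.5515, -0.194, 0.1904]
orientation: [0.968, 0.13, 0.215, -0.029]
contact_force: [-0.2, 0.1, 0.2]
opening: 0.0852
[ 0.55150951 -0.19395796  0.19043106] [-0.21619459  0.09175624  0.18499268]
```

View pics/pre.png

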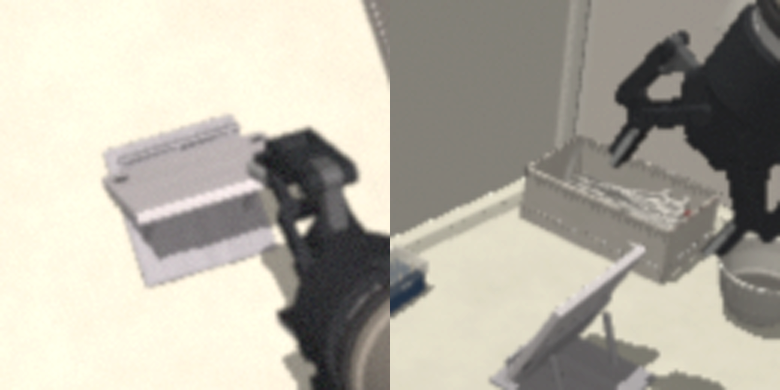

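```bash
python3 - <<'E'
from h import *; from rig import arm
s=arm.get_state();Rm=R.from_quat(s["orientation"]).as_matrix()
for n,(x,y) in(("top",(310,140)),("scene",(275,70))):
    c=arm.capture(n)
    for nm,dx in(("a",.0427),("tcp",0),("b",-.0427)):
        X=s["eef_pos"]+Rm[:,0]*dx-Rm[:,2]*.013*(dx!=0); p=proj(c,X);print(n,nm,p.round(1),((p-[x,y])*3).round())
E
```

```text
top a [397.8 196.3] [263. 169.]
top tcp [399.7 217.5] [269. 232.]
top b [406.9 242.2] [291. 306.]
scene a [350.6 123.8] [227. 162.]
scene tcp [361.6 141.3] [260. 214.]
scene b [379.  151.4] [312. 244.]
```

```bash
python3 -m crank '[[0.01,0.0026,-0.022,0,0,0],[0.01,0.0025,-0.022,0,0,0],[0.01,0.0025,-0.021,0,0,0],[0.01,0.0025,-0.021,0,0,0],[0.009,0.0025,-0.021,0,0,0]]'; python3 -m crank '[[0,0,0,0,0,0],[0,0,0,0,0,0]]' 0.6 20
python3 - <<'E'
from h import *; from rig import arm
s=arm.get_state();print(s["eef_pos"],s["contact_force"],s["opening"])
o=[]
for n,(x,y) in(("top",(310,140)),("scene",(275,90))):
    c=arm.capture(n);i=c["img"][:,:,::-1]
    w=cv2.resize(i[y:y+130,x:x+130],None,fx=3,fy=3,interpolation=cv2.INTER_CUBIC);o.append(cv2.convertScaleAbs(w,alpha=1.5))
cv2.imwrite("pics/g1.png",np.hstack(o))
E
```

```text
t: 3.28
eef_pos: [0.6023, -0.181, 0.0851]
orientation: [0.967, 0.13, 0.216, -0.029]
contact_force: [-0.3, -0.3, 0.1]
opening: 0.0853
t: 3.52
eef_pos: [0.6011, -0.1816, 0.0856]
orientation: [0.967, 0.13, 0.216, -0.029]
contact_force: [0.2, -0.3, 0.2]
opening: 0.0515
[ 0.60114686 -0.18158653  0.08559267] [ 0.19665626 -0.25893138  0.22760457] 0.05148132063497517
```

View pics/g1.png

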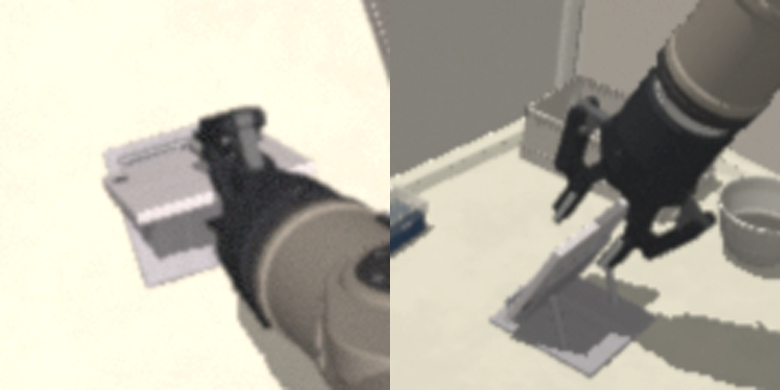

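```bash
python3 -m crank '[[0.001,0,-0.0035,0,0,0],[0,0,0,0,0,0],[0,0,0,0,0,0]]' 0.85 20;  python3 -m crank '[[0,0,0,0,0,0],[0,0,0,0,0,0],[0,0,0,0,0,0],[0,0,0,0,0,0]]' 1 20;python3 -m crank '[[0,0,0,0,0,0],[0,0,0,0,0,0]]' 1 80
python3 - <<'E'
from tgt import *; from rig import arm
s=arm.get_state();print(s["eef_pos"],s["contact_force"],s["ft_torque"],s["opening"])
print(rv(s["orientation"],[.8742,.2391,.4226],[.4077,.1115,-.9063]))
E
```

```text
t: 4.0
eef_pos: [0.6017, -0.1811, 0.0809]
orientation: [0.967, 0.13, 0.215, -0.029]
contact_force: [0.6, -1.2, 0.7]
opening: 0.013
t: 4.5
eef_pos: [0.6016, -0.1812, 0.0808]
orientation: [0.967, 0.13, 0.215, -0.029]
contact_force: [-2.4, 0.6, 2.2]
opening: 0.0075
t: 4.75
eef_pos: [0.6016, -0.1812, 0.0809]
orientation: [0.967, 0.13, 0.215, -0.029]
contact_force: [-4.4, -0.1, 5.5]
opening: 0.0069
[ 0.60163593 -0.18121458  0.08093296] [-4.37234399 -0.14786384  5.49800999] [0.02220026 0.80940022 0.11756981] 0.006943473539485723
[-6.38687554e-04  1.27155743e-03 -3.21121577e-05]
```

```bash
python3 -m crank '[[-0.003,-0.0008,0.008,0,0,0],[-0.004,-0.0011,0.009,0,0,0],[-0.004,-0.0011,0.01,0,0,0],[-0.004,-0.0011,0.012,0,0,0],[-0.002,0,0.02,0,0,0]]'; python3 -m crank '[[0,0,0.03,0,0,0],[0,0,0.03,0,0,0],[0,0,0.03,0,0,0],[0,0,0.01,0,0,0]]'
python3 - <<'E'
from tgt import *; from rig import arm
s=arm.get_state();print(s["eef_pos"],s["contact_force"],s["ft_torque"],s["opening"])
o=[]
for n,(x,y) in(("top",(310,130)),("scene",(275,30))):
    c=arm.capture(n);i=c["img"][:,:,::-1]
    w=cv2.resize(i[y:y+130,x:x+130],None,fx=3,fy=3,interpolation=cv2.INTER_CUBIC);o.append(cv2.convertScaleAbs(w,alpha=1.5))
cv2.imwrite("pics/l1.png",np.hstack(o))
# rotate upright yaw 13.5
a=np.radians(13.5);r=rv(s["orientation"],[np.cos(a),np.sin(a),0],[0,0,-1]);print(r,r/5)
E
```

```text
t: 5.38
eef_pos: [0.5838, -0.1852, 0.1402]
orientation: [0.968, 0.13, 0.215, -0.029]
contact_force: [-0.3, -0.1, -2.7]
opening: 0.0074
t: 5.88
eef_pos: [0.5853, -0.1856, 0.2421]
orientation: [0.967, 0.13, 0.217, -0.029]
contact_force: [0.2, 0.5, -2.0]
opening: 0.0069
[ 0.58526853 -0.18557252  0.24209109] [ 0.17797509  0.46781232 -2.00833356] [-0.19539922  0.64904327 -0.03959953] 0.006873180879025325
[-0.10875506  0.42702466 -0.03119883] [-0.02175101  0.08540493 -0.00623977]
```

View pics/l1.png

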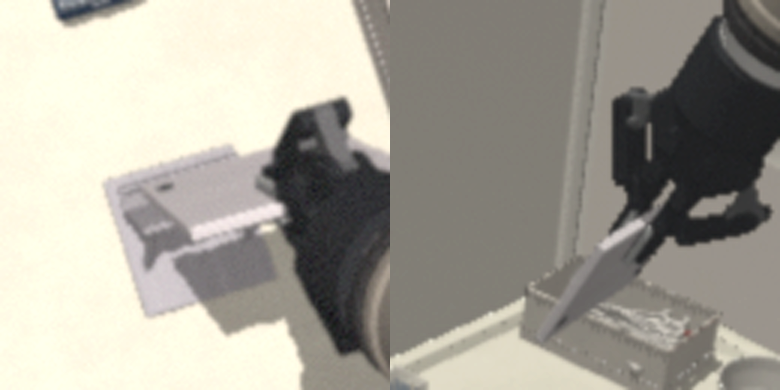

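```bash
python3 -m crank '[[-0.021,0.05,0,-0.0218,0.0854,-0.0062],[-0.021,0.056,0,-0.0218,0.0854,-0.0062],[-0.021,0.056,0,-0.0218,0.0854,-0.0062],[-0.021,0.056,0,-0.0218,0.0854,-0.0062],[-0.021,0.056,0,-0.0218,0.0854,-0.0062]]'; python3 -m crank '[[0,0.006,-0.03,0,0,0],[0,0,-0.04,0,0,0],[0,0,-0.04,0,0,0],[0,0,-0.03,0,0,0],[0,0,0,0,0,0]]'
python3 - <<'E'
from tgt import *; from rig import arm
s=arm.get_state();print(s["eef_pos"],s["qpos"],s["contact_force"],s["ft_torque"],s["opening"])
a=np.radians(13.5);r=rv(s["orientation"],[np.cos(a),np.sin(a),0],[0,0,-1]);print(r)
for n,(x,y) in(("top",(185,170)),("scene",(190,190))):
    c=arm.capture(n);np.save(n+"1.npy",c,allow_pickle=True);i=c["img"][:,:,::-1]
    cv2.imwrite(f"pics/p1{n}.png",cv2.convertScaleAbs(cv2.resize(i[y:y+110,x:x+110],None,fx=5,fy=5,interpolation=cv2.INTER_CUBIC),alpha=1.5))
E
```

```text
t: 6.6
eef_pos: [0.478, 0.0908, 0.239]
orientation: [0.993, 0.118, -0.003, -0.0]
contact_force: [0.7, 0.3, -1.3]
opening: 0.0068
t: 7.22
eef_pos: [0.4772, 0.094, 0.0973]
orientation: [0.993, 0.117, -0.005, 0.001]
contact_force: [-0.5, 0.1, -2.0]
opening: 0.007
[0.47722664 0.09396735 0.09726714] [-0.83942295  0.42625393  0.64209075  2.14080821 -0.39387346  0.7006865
  0.30336499] [-0.50100289  0.10954542 -1.95786012] [-0.03236956  0.00576382 -0.01762595] 0.007003065203180149
[ 0.0024287  -0.00911657  0.00061809]
```

View pics/p1top.png

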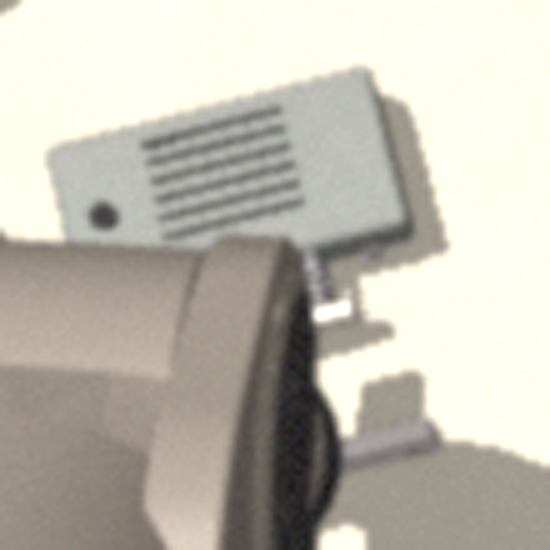

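View pics/p1scene.png

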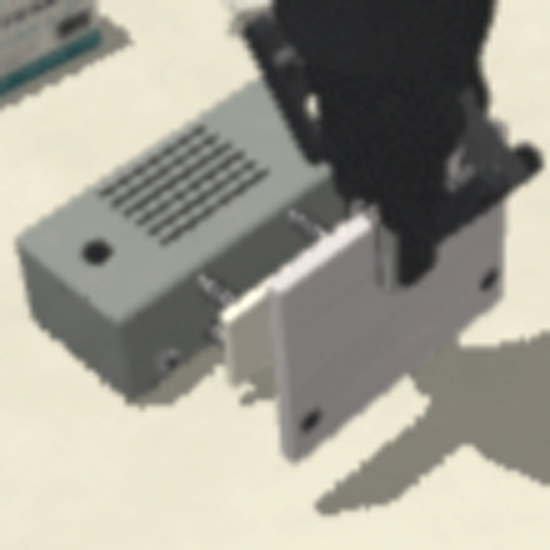

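```bash
cat > m2.py <<'E'
from h import *
import sys
def fr(s):
    M=R.from_quat(s["orientation"]).as_matrix();x=M[:,0];z=-M[:,2];y=np.cross(z,x);return x,y,z
E
python3 - <<'E'
from m2 import *; from rig import arm
s=arm.get_state();x,y,z=fr(s);print(x,y,z)
S=np.load("scene1.npy",allow_pickle=True).item();T=np.load("top1.npy",allow_pickle=True).item()
o0=s["eef_pos"]-.004*x
for nm,p in(("up+y",(285,300)),("lo+y",(299,462)),("lo-y",(501,300)),("h+",(311,420)),("h-",(490,280))):
    o,d=ray(S,*crop2src(p,190,190,5));X=o+d*((o0-o)@x)/(d@x);print(nm,(X*1e3).round(1),"y,z rel TCP",((X-o0)@y*1e3).round(1),((X-o0)@z*1e3).round(1))
for w in(.06,-.06):
  for h in(.0374,-.0626):
    X=o0+w*y+h*z;print("exp",w,h,((proj(S,X)-[190,190])*5+2).round(0),((proj(T,X)-[185,170])*5+2).round(0))
# backside upper -y corner, top view
X=o0+.008*x-.06*y+.0374*z;print(((proj(T,X)-[185,170])*5+2).round(0))
E
```

```text
[ 0.97252442  0.23277097 -0.00373137] [-2.32770447e-01  9.72531533e-01  5.79797519e-04] [3.76383323e-03 3.04684987e-04 9.99992870e-01]
up+y [463.7 144.5 126.3] y,z rel TCP 52.4 26.4
lo+y [463.5 143.9  31.5] y,z rel TCP 51.8 -68.4
lo-y [490.6  30.7  30.9] y,z rel TCP -64.6 -68.9
h+ [465.3 136.6  50.6] y,z rel TCP 44.3 -49.3
h- [488.9  37.8  49.3] y,z rel TCP -57.2 -50.5
exp 0.06 0.0374 [267. 291.] [113. 512.]
exp 0.06 -0.0626 [283. 465.] [164. 514.]
exp -0.06 0.0374 [499. 121.] [430. 431.]
exp -0.06 -0.0626 [494. 296.] [444. 442.]
[425. 410.]
```

```bash
python3 - <<'E'
from m2 import *
S=np.load("scene1.npy",allow_pickle=True).item();T=np.load("top1.npy",allow_pickle=True).item()
for n,c,x,y,w,h in(("z_s",S,235,225,66,60),("z_t",T,240,225,40,45)):
    i=c["img"][:,:,::-1][y:y+h,x:x+w];cv2.imwrite(f"pics/{n}.png",cv2.convertScaleAbs(cv2.resize(i,None,fx=12,fy=12,interpolation=cv2.INTER_CUBIC)[:600],alpha=1.6))
E
```

```text
(no output)
```

View pics/z_s.png

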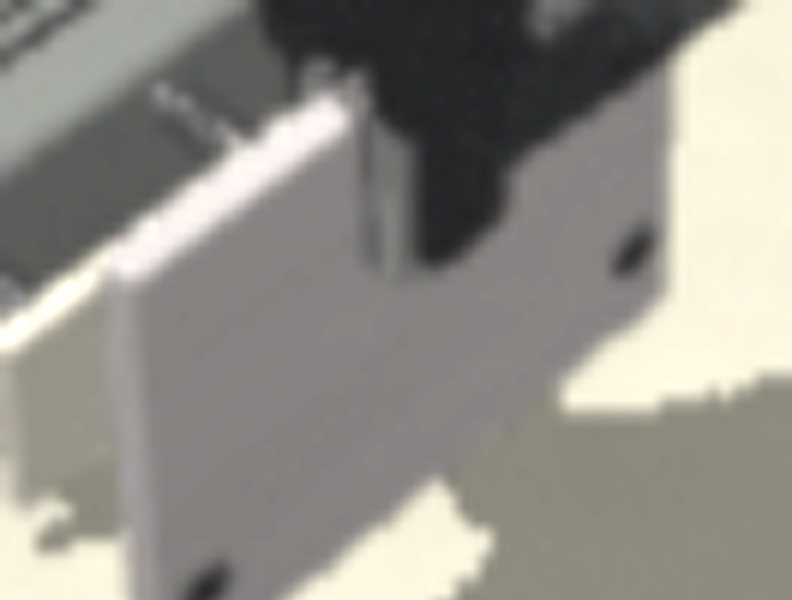

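View pics/z_t.png

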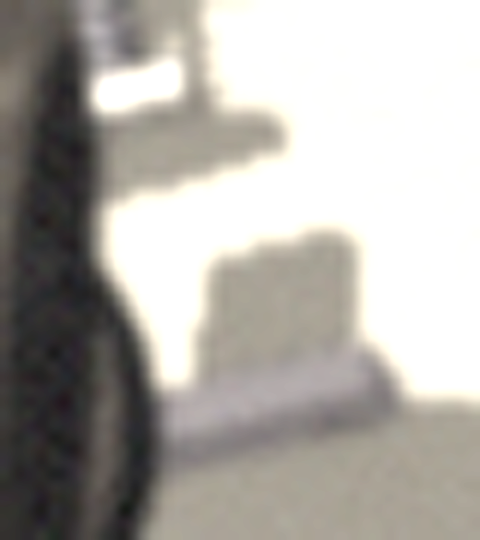

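```bash
python3 - <<'E'
from m2 import *; from rig import arm
s=arm.get_state();x,y,z=fr(s);P=s["eef_pos"]
S=np.load("scene1.npy",allow_pickle=True).item();T=np.load("top1.npy",allow_pickle=True).item()
X,g=tri(ray(T,*crop2src((396,405),240,225,12)),ray(S,*crop2src((665,297),235,225,12)))
print(X,g,(X-P)@np.c_[x,y,z])
# top view alone at known z: top-edge corners at z=TCP+.037, bottom z=TCP-.063
for p,h in(((375,355),.037),((382,385),.037),((396,405),-.063)):
    X=onz(ray(T,*crop2src(p,240,225,12)),P[2]+h);print("top",X,(X-P)@np.c_[x,y,z])
X=onz(ray(S,*crop2src((130,278),235,225,12)),P[2]+.037);print("scene up+y",X,(X-P)@np.c_[x,y,z])
X=onz(ray(S,*crop2src((665,297),235,225,12)),P[2]-.063);print("scene lo-y",X,(X-P)@np.c_[x,y,z])
X=onz(ray(S,*crop2src((110,265),235,225,12)),P[2]+.037);print("scene up+y back",X,(X-P)@np.c_[x,y,z])
E
```

```text
[0.48752264 0.03532055 0.03815425] 0.004583320928607159 [-0.00591759 -0.05937592 -0.06168744]
top [0.49299272 0.03474007 0.13685359] [-0.0011012  -0.06115651  0.03703161]
top [0.48838056 0.03369913 0.13685359] [-0.00582894 -0.06109528  0.03701394]
top [0.48905067 0.03715025 0.03685359] [-0.00400079 -0.05795291 -0.06298178]
scene up+y [0.46024471 0.14830136 0.13685359] [-0.00651567  0.0569082   0.03694296]
scene lo-y [0.48687251 0.03297875 0.03685359] [-0.0070901  -0.06150282 -0.06299125]
scene up+y back [0.46403113 0.14952646 0.13685359] [-0.00254811  0.05721828  0.03695758]
```

```bash
python3 -m crank '[[0.0194,0.0052,0,0,-0.003,0],[0.0194,0.0052,0,0,0,0],[0,0,-0.014,0,0,0],[0,0,-0.012,0,0,0],[0,0,0,0,0,0]]' 1 110; python3 -m crank '[[0,0,-0.002,0,0,0],[0,0,-0.001,0,0,0],[0,0,0,0,0,0]]'
python3 - <<'E'
from tgt import *; from rig import arm
s=arm.get_state();print(s["eef_pos"],s["contact_force"],s["ft_torque"],s["opening"])
a=np.radians(13.5);r=rv(s["orientation"],[np.cos(a),np.sin(a),0],[0,0,-1]);print(r)
E
```

```text
t: 7.95
eef_pos: [0.5167, 0.1047, 0.0727]
orientation: [0.993, 0.117, -0.002, 0.0]
contact_force: [0.3, -0.3, -2.7]
opening: 0.0067
t: 8.32
eef_pos: [0.5186, 0.1052, 0.071]
orientation: [0.993, 0.117, 0.0, -0.0]
contact_force: [0.7, -0.6, -1.8]
opening: 0.007
[0.5185934  0.10523861 0.07095375] [ 0.70524937 -0.63183458 -1.81542504] [-0.01150911 -0.02499528  0.0237265 ] 0.006990888963514243
[-0.00029455  0.00011608  0.00012842]
```

```bash
python3 -m crank '[[0,0,-0.002,0,0,0],[0,0,-0.001,0,0,0],[0,0,0,0,0,0]]';python3 -m crank '[[0,0,-0.001,0,0,0],[0,0,-0.001,0,0,0],[0,0,0,0,0,0]]'; python3 -m crank '[[0,0,-0.001,0,0,0],[0,0,0,0,0,0]]'
```

```text
t: 8.7
eef_pos: [0.5185, 0.1052, 0.0677]
orientation: [0.993, 0.117, -0.0, -0.0]
contact_force: [0.5, 0.4, -1.5]
opening: 0.0069
t: 9.07
eef_pos: [0.5185, 0.1052, 0.0657]
orientation: [0.993, 0.117, -0.0, -0.0]
contact_force: [1.0, 0.3, -2.1]
opening: 0.0066
t: 9.32
eef_pos: [0.5185, 0.1052, 0.0647]
orientation: [0.993, 0.117, -0.0, -0.0]
contact_force: [-0.6, 0.6, -1.9]
opening: 0.0067
```

```bash
python3 -m crank '[[0,0,-0.001,0,0,0],[0,0,0,0,0,0]]';python3 -m crank '[[0,0,-0.001,0,0,0],[0,0,0,0,0,0]]'; python3 - <<'E'
from m2 import *; from rig import arm
s=arm.get_state();print(s["eef_pos"],s["contact_force"],s["ft_torque"])
for n,(x,y) in(("top",(185,170)),("scene",(190,190))):
    c=arm.capture(n);np.save(n+"2.npy",c,allow_pickle=True);i=c["img"][:,:,::-1]
    cv2.imwrite(f"pics/p2{n}.png",cv2.convertScaleAbs(cv2.resize(i[y:y+75,x:x+100],None,fx=8,fy=8,interpolation=cv2.INTER_CUBIC),alpha=1.5))
E
```

```text
t: 9.57
eef_pos: [0.5185, 0.1052, 0.0638]
orientation: [0.993, 0.117, -0.0, -0.0]
contact_force: [0.3, 0.6, -1.5]
opening: 0.0066
t: 9.82
eef_pos: [0.5187, 0.1052, 0.0628]
orientation: [0.993, 0.117, 0.0, -0.0]
contact_force: [-0.6, 0.5, -2.5]
opening: 0.0072
[0.51865155 0.10524443 0.0628307 ] [-0.59542524  0.49573973 -2.5223838 ] [-0.00203086  0.001022   -0.00977804]
```

View pics/p2scene.png

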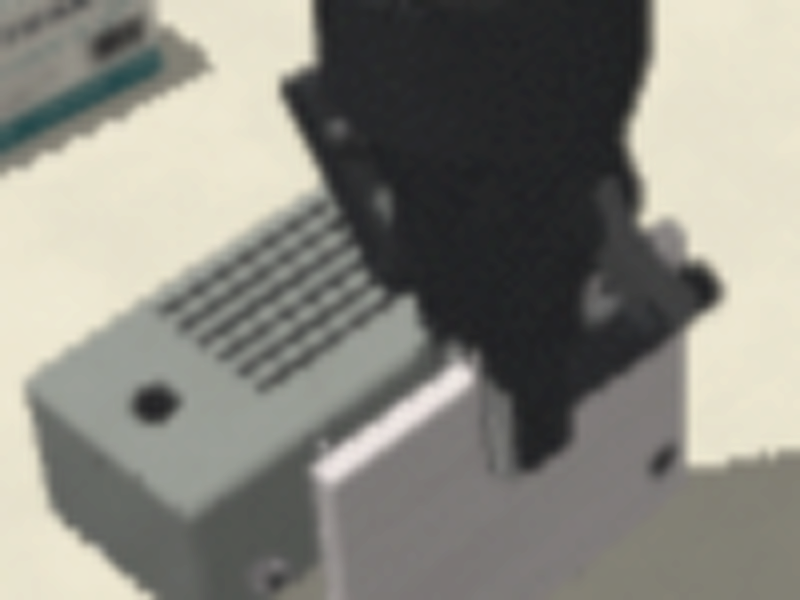

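View pics/p2top.png

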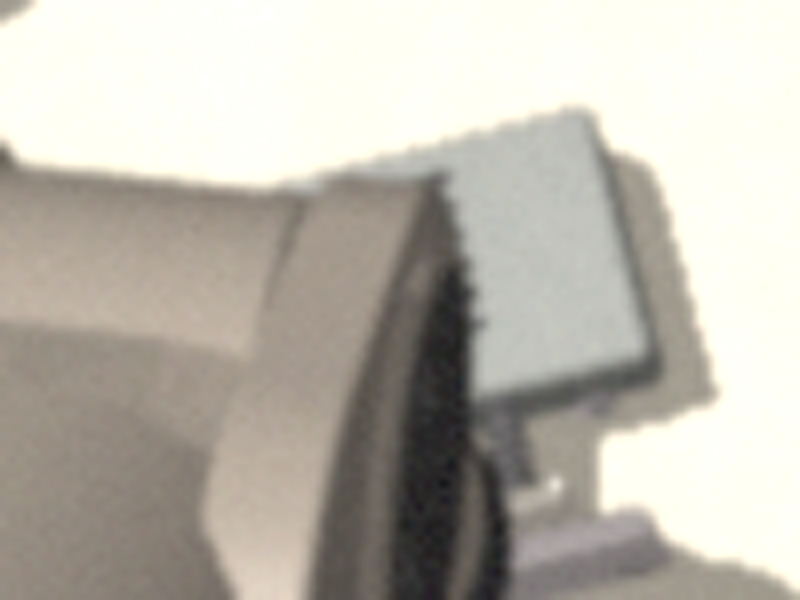

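```bash
for i in 1; do python3 -m crank '[[0,0,-0.0007,0,0,0],[0,0,0,0,0,0]]';python3 -m crank '[[0,0,-0.0007,0,0,0],[0,0,0,0,0,0]]';  done
```

```text
t: 10.18
eef_pos: [0.5188, 0.1054, 0.0627]
orientation: [0.993, 0.118, 0.0, -0.0]
contact_force: [-2.0, 0.8, 5.0]
opening: 0.0067
t: 10.42
eef_pos: [0.5189, 0.1055, 0.0627]
orientation: [0.993, 0.117, 0.0, -0.001]
contact_force: [-4.9, 0.0, 14.8]
opening: 0.0068
```

```bash
python3 -m crank '[[0,0,0.0009,0,0,0],[0,0,0,0,0,0],[0,0,0,0,0,0]]'; python3 - <<'E'
from tgt import *; from rig import arm
s=arm.get_state();print(s["eef_pos"],s["contact_force"],s["ft_torque"])
a=np.radians(13.5);print(rv(s["orientation"],[np.cos(a),np.sin(a),0],[0,0,-1]))
from m2 import fr
x,y,z=fr(s);P=s["eef_pos"]
S=np.load("scene2.npy",allow_pickle=True).item();T=np.load("top2.npy",allow_pickle=True).item()
c=np.c_[x,y,z]
X=onz(ray(S,*crop2src((318,482),190,190)),P[2]+.0375);print("up+y front",X,(X-P)@c)
X=onz(ray(S,*crop2src((683,487),190,190)),0.0);print("lo-y",X,(X-P)@c)
X=onz(ray(T,*crop2src((650,515),185,170)),P[2]+.0375);print("top -y",X,(X-P)@c)
for p in((400,430),(615,275)):
  X=onz(ray(S,*crop2src(p,185,200)),.056);print("panel scene",X,(X-P)@c)
for p in((283,575),(560,500)):
  X=onz(ray(T,*crop2src(p,185,170)),.056);print("panel top",X,(X-P)@c)
for cam,o,ps in((S,(185,200),((65,305),(235,435),(618,160),(455,45))),(T,(185,170),((80,240),(140,490),(655,365),(590,110)))):
  X=[onz(ray(cam,*crop2src(p,*o)),.058) for p in ps];print("unit",((np.array(X)-P)@c*1e3).round(1).tolist())
E
```

```text
t: 10.8
eef_pos: [0.5187, 0.1054, 0.0627]
orientation: [0.993, 0.118, 0.0, -0.0]
contact_force: [-2.1, 0.9, 6.7]
opening: 0.0071
[0.5187401  0.10544214 0.06271113] [-2.11476278  0.93300799  6.74761611] [-0.05623244  0.49033145 -0.03861766]
[-7.23461408e-04  9.77761513e-05  5.90938642e-05]
up+y front [0.5013906  0.16176771 0.10021113] [-0.00371477  0.05884474  0.03746094]
lo-y [0.5284321  0.04377324 0.        ] [-0.00498498 -0.0622705  -0.06266744]
top -y [0.53405813 0.04633117 0.10021113] [ 0.00110912 -0.06102805  0.03754126]
panel scene [0.52408865 0.14221523 0.056     ] [ 0.01378146  0.03450469 -0.00673825]
panel scene [0.54097746 0.06939564 0.056     ] [ 0.01320866 -0.04024552 -0.00668722]
panel top [0.52438635 0.14378803 0.056     ] [ 0.01443801  0.03596458 -0.00673942]
panel top [0.54253279 0.07261605 0.056     ] [ 0.01547264 -0.03747704 -0.00668971]
unit [[106.9, 67.5, -4.8], [40.7, 65.1, -4.8], [42.1, -69.8, -4.7], [108.9, -70.6, -4.7]]
unit [[112.3, 67.4, -4.8], [44.7, 66.4, -4.8], [43.1, -69.6, -4.7], [112.6, -69.3, -4.7]]
```

```bash
python3 -m crank '[[0,0,0.0003,0,0,0],[0,0,0,0,0,0]]';  python3 -m crank '[[0.0029,0.0007,0,0,0,0],[0.0029,0.0007,0,0,0,0],[0,0,0,0,0,0]]';  python3 -m crank '[[0.0019,0.0005,0,0,0,0],[0,0,0,0,0,0]]'; python3 -m crank '[[0.0019,0.0005,0,0,0,0],[0,0,0,0,0,0]]'; python3 -m crank '[[0.0019,0.0005,0,0,0,0],[0,0,0,0,0,0]]'
```

```text
t: 11.05
eef_pos: [0.5187, 0.1054, 0.0627]
orientation: [0.993, 0.118, 0.0, -0.0]
contact_force: [-0.8, 1.3, 4.6]
opening: 0.0071
t: 11.42
eef_pos: [0.5205, 0.1058, 0.0627]
orientation: [0.993, 0.117, -0.004, -0.001]
contact_force: [-11.2, -0.2, 22.2]
opening: 0.007
t: 11.68
eef_pos: [0.521, 0.1059, 0.0627]
orientation: [0.993, 0.117, -0.006, -0.001]
contact_force: [-16.9, -1.2, 28.3]
opening: 0.0068
t: 11.92
eef_pos: [0.5215, 0.1061, 0.0627]
orientation: [0.993, 0.117, -0.007, -0.001]
contact_force: [-20.3, -1.9, 34.2]
opening: 0.007
t: 12.18
eef_pos: [0.522, 0.1062, 0.0627]
orientation: [0.993, 0.117, -0.009, -0.001]
contact_force: [-23.8, -3.2, 39.0]
opening: 0.0068
```

```bash
python3 -m crank '[[-0.0035,-0.001,0,0,0,0],[-0.0035,-0.001,0,0,0,0],[0,0,0,0,0,0]]';  python3 -m crank '[[0,0,0.001,0,0,0],[0,0,0.001,0,0,0],[0,0,0,0,0,0]]'
```

```text
t: 12.55
eef_pos: [0.5218, 0.1059, 0.0627]
orientation: [0.993, 0.117, -0.001, -0.0]
contact_force: [-4.7, 1.3, 9.5]
opening: 0.0068
t: 12.92
eef_pos: [0.5231, 0.106, 0.0644]
orientation: [0.993, 0.117, -0.0, 0.0]
contact_force: [-0.2, -0.0, -1.3]
opening: 0.0067
```

```bash
python3 -m crank '[[0,0,-0.0009,0,0,0],[0,0,0,0,0,0]]';  python3 -m crank '[[0.0029,0.0007,0,0,0,0],[0,0,0,0,0,0]]';  python3 -m crank '[[0.0019,0.0005,0,0,0,0],[0,0,0,0,0,0]]'; python3 -m crank '[[0.0019,0.0005,0,0,0,0],[0,0,0,0,0,0]]'; python3 -m crank '[[0.0019,0.0005,0,0,0,0],[0,0,0,0,0,0]]'
```

```text
t: 13.18
eef_pos: [0.523, 0.1061, 0.0635]
orientation: [0.993, 0.117, -0.0, 0.0]
contact_force: [-0.3, -0.2, -2.7]
opening: 0.0066
t: 13.42
eef_pos: [0.5263, 0.1069, 0.0637]
orientation: [0.993, 0.118, 0.0, -0.0]
contact_force: [-0.2, 0.3, -2.0]
opening: 0.0069
t: 13.68
eef_pos: [0.5281, 0.1074, 0.0638]
orientation: [0.993, 0.117, 0.0, -0.0]
contact_force: [0.4, 0.4, -2.1]
opening: 0.0069
t: 13.92
eef_pos: [0.5296, 0.1077, 0.0636]
orientation: [0.993, 0.117, -0.0, -0.0]
contact_force: [-0.0, -0.3, -0.9]
opening: 0.007
t: 14.18
eef_pos: [0.5313, 0.1081, 0.0636]
orientation: [0.993, 0.117, -0.0, -0.0]
contact_force: [-1.6, -1.3, -0.2]
opening: 0.0068
```

```bash
python3 -m crank '[[0.0019,0.0005,0,0,0,0],[0,0,0,0,0,0]]';  python3 -m crank '[[0.0019,0.0005,0,0,0,0],[0,0,0,0,0,0]]'; python3 -m crank '[[0.0019,0.0005,0,0,0,0],[0,0,0,0,0,0]]'; python3 -m crank '[[0.0019,0.0005,0,0,0,0],[0,0,0,0,0,0]]'
```

```text
t: 14.42
eef_pos: [0.5331, 0.1086, 0.0635]
orientation: [0.993, 0.118, -0.001, 0.0]
contact_force: [-3.4, -0.7, 0.6]
opening: 0.0068
t: 14.68
eef_pos: [0.5349, 0.1091, 0.0635]
orientation: [0.993, 0.117, -0.001, 0.0]
contact_force: [-4.9, -0.8, 0.5]
opening: 0.0065
t: 14.92
eef_pos: [0.5364, 0.1094, 0.0635]
orientation: [0.993, 0.117, -0.001, -0.0]
contact_force: [-5.6, -2.2, 1.1]
opening: 0.0068
t: 15.18
eef_pos: [0.5378, 0.1099, 0.0634]
orientation: [0.993, 0.117, -0.002, -0.0]
contact_force: [-7.0, -3.3, 1.5]
opening: 0.0068
```

```bash
python3 -m crank '[[0.0015,0.0003,0,0,0,0],[0,0,0,0,0,0]]';  python3 -m crank '[[0.0015,0.0003,0,0,0,0],[0,0,0,0,0,0],[0,0,0,0,0,0]]'; python3 - <<'E'
from m2 import *;from tgt import rv; from rig import arm
s=arm.get_state();print(s["eef_pos"],s["contact_force"],s["ft_torque"],"Fd",s["contact_force"]@[.9724,.2334,0])
a=np.radians(13.5);print(rv(s["orientation"],[np.cos(a),np.sin(a),0],[0,0,-1]))
for n,(x,y) in(("top",(185,170)),("scene",(190,200))):
    c=arm.capture(n);np.save(n+"3.npy",c,allow_pickle=True);i=c["img"][:,:,::-1]
    cv2.imwrite(f"pics/p3{n}.png",cv2.convertScaleAbs(cv2.resize(i[y:y+75,x:x+100],None,fx=8,fy=8,interpolation=cv2.INTER_CUBIC),alpha=1.5))
E
```

```text
t: 15.42
eef_pos: [0.5389, 0.1101, 0.0632]
orientation: [0.993, 0.118, -0.002, -0.0]
contact_force: [-7.8, -3.0, 2.1]
opening: 0.0069
t: 15.8
eef_pos: [0.5399, 0.1104, 0.0631]
orientation: [0.993, 0.118, -0.002, -0.0]
contact_force: [-9.4, -2.7, 2.4]
opening: 0.0067
[0.53990922 0.11036789 0.06313736] [-9.38681897 -2.66266866  2.38684423] [-0.57301166  2.03387186  0.22524858] Fd -9.74920963462472
[ 4.04617751e-04 -4.91029797e-03  7.17518278e-05]
```

View pics/p3scene.png

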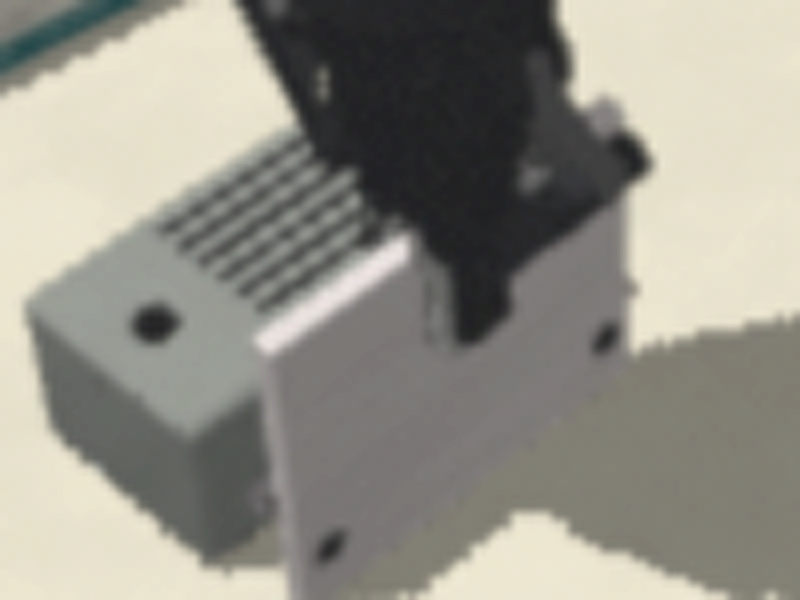

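View pics/p3top.png

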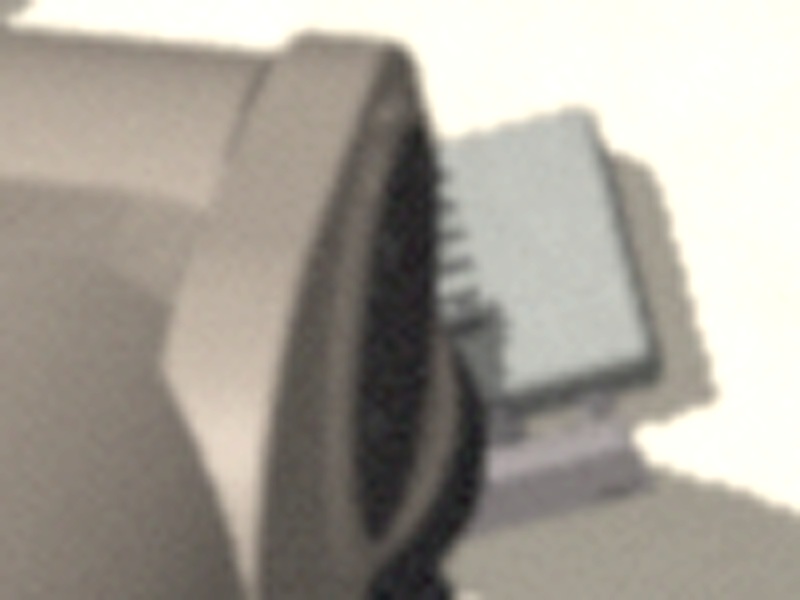

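```bash
python3 - <<'E'
from m2 import *
for k in(2,3):
    S=np.load(f"scene{k}.npy",allow_pickle=True).item()
    x,y=(215,235)
    i=S["img"][:,:,::-1];cv2.imwrite(f"pics/e{k}.png",cv2.convertScaleAbs(cv2.resize(i[y:y+50,x:x+60],None,fx=12,fy=12,interpolation=cv2.INTER_CUBIC),alpha=1.6))
E
```

```text
(no output)
```

View pics/e3.png

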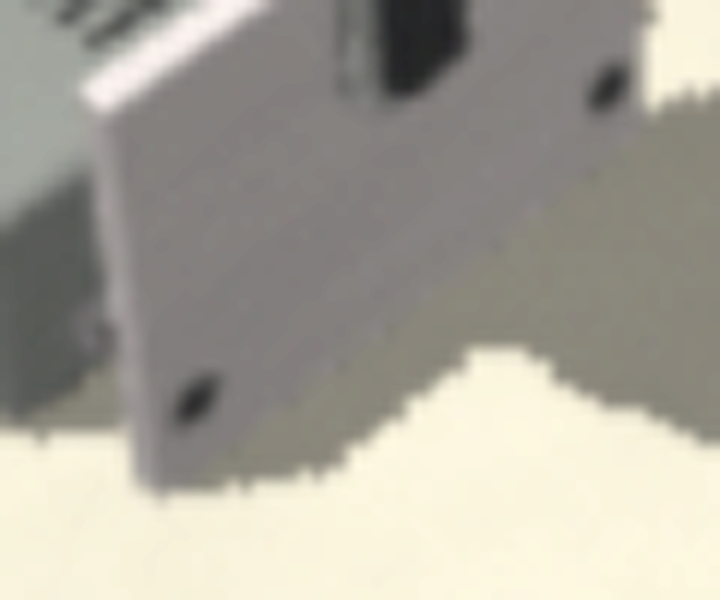

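```bash
cat > m3.py <<'E'
from m2 import *
def rep(k,up,lo,lom,x0,y0,kk=12):
    S=np.load(f"scene{k}.npy",allow_pickle=True).item()
    a=np.radians(13.5);d=np.array([np.cos(a),np.sin(a),0]);l=np.array([-np.sin(a),np.cos(a),0]);U=np.array([.5944,.1215,0])
    A=onz(ray(S,*crop2src(up,x0,y0,kk)),.1);B=onz(ray(S,*crop2src(lo,x0,y0,kk)),0);C=onz(ray(S,*crop2src(lom,x0,y0,kk)),0)
    for n,X in(("up+",A),("lo+",B),("lo-",C)):print(n,"fwd",((X-U)@d*1e3).round(1),"lat",((X-U)@l*1e3).round(1))
    # predicted px/mm sensitivity
    print("lower vs pred px if vertical:",((proj(S,A-[0,0,.1])-[x0,y0])*kk+kk/2-.5).round(0), "+1mm fwd:",((proj(S,A-[0,0,.1]+.001*d)-[x0,y0])*kk+kk/2-.5).round(0))
E
python3 - <<'E'
from m3 import *
rep(3,(105,112),(155,490),(637,135),215,235)
E
```

```text
up+ fwd -61.4 lat 58.9
lo+ fwd -58.8 lat 57.3
lo- fwd -61.0 lat -58.7
lower vs pred px if vertical: [158. 504.] +1mm fwd: [154. 501.]
```

View pics/e2.png

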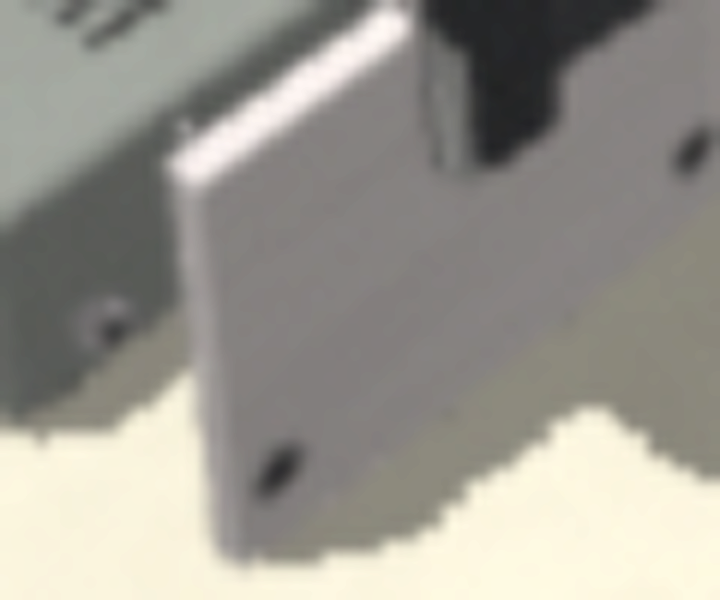

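```bash
python3 - <<'E'
from m3 import *
rep(2,(192,182),(236,560),(720,205),215,235)
E
```

```text
up+ fwd -82.3 lat 59.0
lo+ fwd -80.0 lat 57.4
lo- fwd -84.1 lat -57.1
lower vs pred px if vertical: [238. 573.] +1mm fwd: [234. 570.]
```

```bash
python3 -m crank '[[0,0,0,0.0012,-0.0049,0],[0,0,0,0,0,0]]';  python3 -m crank '[[0,0,-0.0003,0,0,0],[0,0,0,0,0,0]]';  python3 -m crank '[[0,0,-0.0003,0,0,0],[0,0,0,0,0,0]]'; python3 - <<'E'
from tgt import rv; from rig import arm
import numpy as np
s=arm.get_state();print(s["eef_pos"],s["contact_force"],s["ft_torque"],"Fd",s["contact_force"]@[.9724,.2334,0])
a=np.radians(13.5);print(rv(s["orientation"],[np.cos(a),np.sin(a),0],[0,0,-1]))
E
```

```text
t: 16.15
eef_pos: [0.5398, 0.1104, 0.0631]
orientation: [0.993, 0.118, 0.0, -0.0]
contact_force: [-9.1, -2.2, 3.0]
opening: 0.0068
t: 16.4
eef_pos: [0.5399, 0.1104, 0.0629]
orientation: [0.993, 0.118, 0.0, -0.0]
contact_force: [-9.5, -2.1, 3.8]
opening: 0.0068
t: 16.65
eef_pos: [0.5399, 0.1105, 0.0628]
orientation: [0.993, 0.118, 0.0, -0.001]
contact_force: [-9.7, -1.3, 6.9]
opening: 0.0068
[0.53991614 0.11050337 0.06283486] [-9.73137562 -1.34527181  6.88540209] [-0.61081681  2.29537495  0.19374457] Fd -9.776776094620041
[-1.18607813e-03 -4.67773555e-05 -4.53902002e-05]
```

```bash
python3 -m crank '[[0,0,-0.0003,0,0,0],[0,0,0,0,0,0],[0,0,0,0,0,0]]'; python3 - <<'E'
from m2 import *;from tgt import rv; from rig import arm
s=arm.get_state();print(s["eef_pos"],s["contact_force"],s["ft_torque"],"Fd",s["contact_force"]@[.9724,.2334,0])
a=np.radians(13.5);print(rv(s["orientation"],[np.cos(a),np.sin(a),0],[0,0,-1]))
c=arm.capture("scene");np.save("scene4.npy",c,allow_pickle=True);i=c["img"][:,:,::-1]
x,y=(205,235);cv2.imwrite("pics/e4.png",cv2.convertScaleAbs(cv2.resize(i[y:y+50,x:x+66],None,fx=12,fy=12,interpolation=cv2.INTER_CUBIC),alpha=1.6))
t=arm.capture("top");cv2.imwrite("pics/fs.png",cv2.resize(np.hstack([i,t["img"][:,:,::-1]]),(800,300)))
E
```

```text
t: 17.02
eef_pos: [0.54, 0.1106, 0.0628]
orientation: [0.993, 0.118, 0.0, -0.001]
contact_force: [-10.2, -2.6, 9.7]
opening: 0.0067
[0.53998977 0.11059219 0.0627989 ] [-10.22614905  -2.6296812    9.74074283] [-0.62821564  2.4556571   0.18846258] Fd -10.55767492506706
[-1.48227602e-03  3.79550518e-05 -6.11613394e-05]
```

View pics/e4.png

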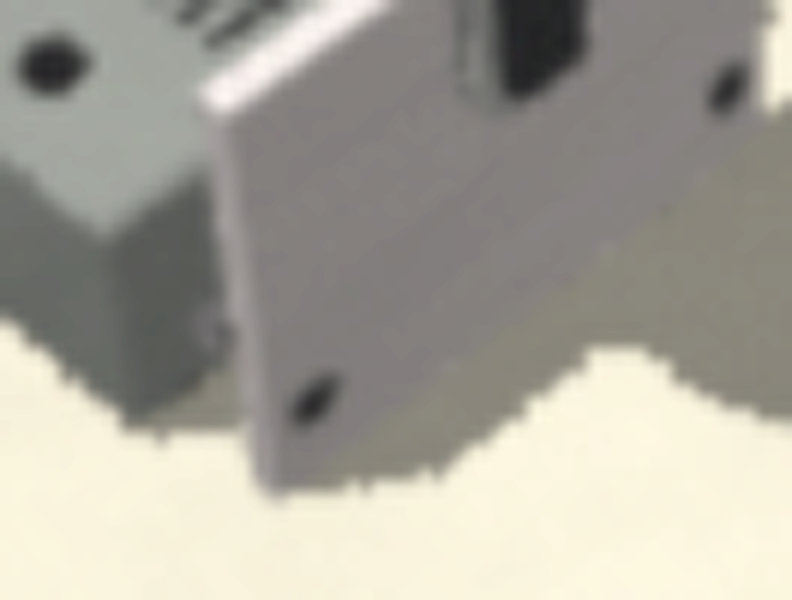

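View pics/fs.png

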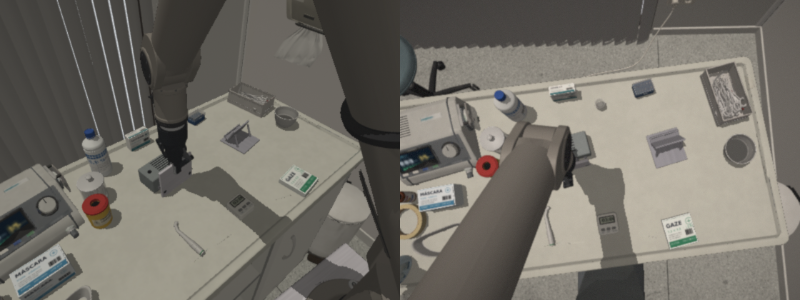

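```bash
python3 -m crank '[[0.0006,0.0001,0.0003,0,0,0],[0,0,0,0,0,0],[0,0,0,0,0,0],[0,0,0,0,0,0],[0,0,0,0,0,0]]'; python3 -m crank '[[0,0,0,0,0,0],[0,0,0,0,0,0],[0,0,0,0,0,0],[0,0,0,0,0,0],[0,0,0,0,0,0]]';python3 - <<'E'
from m3 import *;from tgt import rv; from rig import arm
s=arm.get_state();print(s["t"],s["eef_pos"],s["contact_force"],s["ft_torque"],"Fd",s["contact_force"]@[.9724,.2334,0])
a=np.radians(13.5);print(rv(s["orientation"],[np.cos(a),np.sin(a),0],[0,0,-1]))
rep(4,(226,114),(275,492),(760,130),205,235)
E
```

```text
t: 17.75
eef_pos: [0.5401, 0.1106, 0.0628]
orientation: [0.993, 0.118, -0.0, -0.001]
contact_force: [-10.6, -2.3, 7.7]
opening: 0.0065
t: 18.38
eef_pos: [0.5401, 0.1106, 0.0628]
orientation: [0.993, 0.118, -0.0, -0.001]
contact_force: [-10.5, -2.0, 8.3]
opening: 0.0066
18.375 [0.54009903 0.1105511  0.06281672] [-10.47143375  -2.02187358   8.34682185] [-0.67909452  2.63187165  0.11003437] Fd -10.654327468338481
[-1.20503176e-03 -8.95904885e-04  3.52062010e-07]
up+ fwd -61.8 lat 59.0
lo+ fwd -59.1 lat 57.6
lo- fwd -60.5 lat -60.0
lower vs pred px if vertical: [279. 506.] +1mm fwd: [275. 503.]
```

```bash
python3 -c "
from rig import arm
print(arm.job_done())"
```

```text
the job is handed in; nothing more can be done
None
```

I took the guard plate out of the rest, stood it upright in front of the power unit and pressed it against the white panel. I handed the job in at about 18.4 s, still gripping and pressing.

Last checks:
- **Push:** the wrist read a steady 10.7 N along the push direction. The travel after first touch, about 11.4 mm, suggests slightly less on the panel itself, about 9–10 N. Friction at the lower edge could account for the difference.
- **Lower edge:** it is on the trolley top, pressing down with about 10 N, and the tool height did not change as I pressed further down.
- **Upright and square:** the tool was within 0.1° of upright. The plate looked upright to about 0.2° compared with a picture of it hanging free, and square to the panel within about 1°.
- **Centring:** within about 1–2 mm of the unit's centre, which is about as well as the cameras can measure.
- **Surroundings:** the rest and all the loose items still in view looked unmoved in the last pictures. I checked this by eye and did not measure it.

One thing went wrong on the way. My first forward slide, with the plate already on the trolley top, stuck by friction short of the panel. The wrist force rose to about 46 N (24 N of it horizontal) before I backed off, still below the 120 N limit. I lifted the plate about 1 mm, pressed it against the panel, then lowered the edge again.

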